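Hold a spring clip open over the recipe card

TASK

Squeeze the blue spring clip wide open on its parking post, lift it off, and bring it still gaping over the top edge of the recipe card at the red mark, square to the card, its open jaws well down on either side of the card without touching it. Finish there with the gripper still squeezing and holding the clip wide open, so that I can slip a second sheet in. Do not shift the card stand or disturb the other things on the worktop.

Things in the scene. Friction and masses are not known exactly. Their poses are not given: they have to be found in the camera images.
- clip: blue plastic spring clip (clothes-peg kind), 24 mm wide, 72 mm tall, 50 g, loose, clamped upright on the post, jaws down, grips up. Origin: midway between the jaw tips, at their lower end, fixed to the near (-x) half, so the frame tilts with that half as the clip opens. x: from near to far half (squeezing direction); y: along the hinge pin; z: up to the grips
- clip_pivot (a point): middle of the hinge pin, 40 mm above the jaw tips. Two grips, 24 mm wide (y), rise 32 mm above the pin, leaning apart in x: their outer faces are 21 mm apart at pin height and 38 mm at the top with the clip on the post; fully squeezed they stand parallel, 21 mm apart
- jaw_near (a point): tip of the jaw of the near (-x) half, middle of its width, on its inner face
- jaw_far (a point): tip of the jaw of the far (+x) half, middle of its width, on its inner face
- clip_lever (a joint): angle between the halves, rad: 0 = clamped on the 5 mm post blade, jaws parallel; -0.1 = fully shut; 0.55 = wide open at its stop, jaw tips about 27 mm apart, each half turned by half of it. A spring shuts it; squeezing the grips takes about 4 N at first, 8 N fully open
- clip_post: fixed parking post: light wooden foot 80 x 70 x 10 mm with an upright aluminium blade 5 mm thick (x), 36 mm wide (y), its top 35 mm above the worktop; the clip straddles the blade, jaw tips standing on the foot, its x along the post's x. Origin: centre of the underside
- card_stand: wooden stand 75 x 166 x 24 mm, about 0.9 kg, loose, with a stiff white recipe card fixed upright in it: 3 mm thick (x), 150 mm wide (y), its top edge 122 mm above the worktop. Origin: centre of the underside; x is normal to the card, y along its edge, z up
- card_mark (a point): point on the top edge of the card, mid thickness, in the middle of the 22 mm wide red mark, 35 mm from the card's centre towards +y of the stand; axes as the stand
- white_mug: mug with a coloured band, 92 mm tall, bystander; origin at its underside
- salt: salt shaker, 44 mm across, 90 mm tall, bystander; origin at its underside
- garlic: garlic bulb, 54 mm, bystander; origin at its underside
- timer: red and white kitchen timer, 64 mm across, 49 mm tall, bystander; origin at its underside
Not all that is in view belongs to the job. Of the things shaped like the clip, the blue one is meant.

How it is judged:
On the way, in this order (a step that is already met when the one before it is completed fails the run):
1. the gripper squeezes the clip wide open while it is still on the parking post (value of joint clip_lever above 0.4 rad and contact force between the fingers and clip above 1 N and z of clip_pivot in the frame of clip_post below 0.065 m and horizontal distance between clip_pivot and clip_post below 0.03 m), for 0.2 s.
2. the clip is lifted clear of the post in the gripper, still wide open (value of joint clip_lever above 0.4 rad and contact force between the fingers and clip above 1 N and z of clip_pivot in the frame of clip_post above 0.085 m), for 0.1 s.
At the end, for the whole second after the job is handed in: fingers hold the clip still, open at least 0.40 rad; jaw tips on opposite sides of the card, 8 mm or more below its edge, touching neither card nor stand; pin within 14 mm of the mark's middle along the edge and 0.25 rad of parallel; stand upright, shifted under 20 mm (value of joint clip_lever above 0.4 rad and contact force between the fingers and clip above 1 N and contact force between clip and card_stand below 0.2 N and ((x of jaw_near in the frame of card_mark below -0.003 m and x of jaw_far in the frame of card_mark above 0.003 m) or (x of jaw_near in the frame of card_mark above 0.003 m and x of jaw_far in the frame of card_mark below -0.003 m)) and z of each of jaw_near, jaw_far in the frame of card_mark below -0.008 m and y of clip_pivot in the frame of card_mark between -0.014 and 0.014 m and angle between the y axis of clip and the y axis of card_stand, either way round below 0.25 rad and linear speed of clip below 0.02 m/s and angle between card_stand's own z axis and vertical below 0.05 rad and distance of card_stand from where it was at the start of the episode below 0.02 m); the arm keeps its last pose, push and grip.
It fails at once if the card stand is shifted by more than 20 mm (distance of card_stand from where it was at the start of the episode above 0.02 m).
It fails at once if a bystander is shifted by more than 20 mm (distance of any of white_mug, salt, garlic, timer from where it was at the start of the episode above 0.02 m).
It also fails if it takes over 42 s, if anything falls off the work surface, if the arm or the gripper's body presses on something with over 40 N, if the wrist force passes 120 N, or if a joint passes its speed limit or range.

ROBOT

A 6-joint arm with a two-finger parallel gripper is mounted at the origin on a cart in front of the work surface, level with it; the furniture and walls round the work are solid. World frame = base frame: x ahead of the robot, y to its left, z up, the work surface at z = 0. Lengths are in m, angles in rad, forces in N, time in s.
With the tool pointing down it reaches from about 0.35 to 0.85 m from the base axis. Payload 8.1 kg.
Tool frame: the origin (TCP) lies midway between the tips of the shut fingers; the grasp point (between the pads) lies 19 mm behind it; z points along the fingers, y is the direction in which the jaws open and shut (so a half turn about z gives the same grasp; the last joint's range is limited). The gripper opens to 93 mm and grips with 3 to 60 N. Pads are 15 mm wide; open, the fingers measure 128 mm over their backs; the gripper's body (75 mm by 188 mm) begins 65 mm behind the grasp point.
Start: joints at [1.205, 0.13, 1.488, -0, 1.523, -0.085], TCP at [0.166, 0.577, 0.219] pointing down, gripper open.
Joint ranges: [-2.96, 2.96], [-0.89, 2.26], [0.02, 2.5], [-1.34, 4.48], [0, 2.73], [-2.66, 2.66]. Speed limits (rad/s): [2.39, 2.39, 2.79, 3.14, 3.14, 3.14].

INTERFACE

Orientations are given as [roll, pitch, yaw] about the fixed x, y, z axes, in that order (R = Rz(yaw) Ry(pitch) Rx(roll)).
In Python, from station import sense, camera, get_calibration, finish_job gives the robot as it stands.
- The arm moves only by the shell command python3 -m handwheel 'ROWS' [FORCE]. ROWS is JSON, a list that holds one entry, the list of rows, each a list of 7 numbers: the shift along the tool's x, y, z in cm, then the turn, a rotation vector about the tool's x, y, z in rad, then the finger opening in cm, from 0 to 9.3. In form: [[[dx, dy, dz, wx, wy, wz, jaw], ...]]. A call has exactly 5 rows; each row shifts and turns the pose as measured when the row begins, along the tool's axes as they then stand; what a row does not reach is not made up. A row lasts 1/8 s, in which the tool goes at most 62.5 mm and 10.7 degrees, less where a joint would pass 70% of its speed; a pose out of reach is approached as far as the arm can. A call with a gripper value outside its range is refused whole. The fingers move at their own pace and stop on an object; FORCE is the grip in N (left out, the last holds). Time passes only in rows, so rows that do not move let the fingers close, or fill a call up. It gives the time, the measured TCP pose, the force and the opening at its end, in the units of the state.
- sense(): the state, without advancing time (a new reading comes with each control period).
- camera(name): name is "scene" or "side" or "wrist"; returns (picture, depth): 384x512x3 uint8, red, green, blue; 384x512 float32, m along the optical axis (not along the pixel's ray), 0 where there is no reading.
- get_calibration(name): a dict with "fx", "fy", "cx", "cy" (pixels), "eye" and "attitude" of the camera in the world; the wrist camera has in their place "tool_from_camera" (4x4, takes a point from camera to tool coordinates, whose origin is the TCP and whose axes are the flange's). Camera axes: x right, y down, z forward; pixel columns grow to the right and rows downward; lengths in m; the calibration is good to about 2 mm. A picture is of the moment at which its call begins: read the wrist's pose just before it. get_calibration takes no time and is no camera call.
- finish_job(): hands the job in, once; it reports no verdict.
The state is a dict: "time": time; "joint_pos": joint angles; "dq": joint speeds; "tau": joint torques, N m; "tool_pos": TCP position; "tool_rot": TCP orientation; "force": force on the tool from outside, world axes, zero at the start; "ft_torque": the same for the moment, N m; "gripper_width": opening from 0.0 (shut) to 1.0 (fully open).
Only numpy, scipy, OpenCV 4.12 (cv2) and the standard library are available. Lean on these libraries where they do the work, as an engineer would, in place of code of your own. Each camera call takes 0.05 s, during which the arm holds its last target.

## Working session

There is one attempt and no reset: what is moved stays moved. The work goes in short steps, Python scripts to look and compute and a shell command to move; the robot and the scene stay as the last step left them, time stands still between calls to the robot, and variables do not carry over. Pictures are saved under pics/ and viewed, and the job is handed in when it is done.

```bash
mkdir -p pics; ls; python3 - <<'E'
from station import *
import cv2,numpy as np
s=sense();print(s)
for n in("scene","side","wrist"):
    p,d=camera(n);print(n,get_calibration(n))
    cv2.imwrite(f"pics/{n}0.png",p[:,:,::-1]);np.savez(f"pics/{n}0.npz",p=p,d=d)
E
```

```text
pics
{'time': 0.0, 'joint_pos': array([ 1.20460788e+00,  1.31156379e-01,  1.48931535e+00,  1.95137878e-06,
        1.52295961e+00, -8.53748474e-02]), 'dq': array([-0.00097348, -0.00159351, -0.00079094, -0.0019981 , -0.00066902,
        0.00049412]), 'tau': array([-1.59922674e-03, -5.59859347e+01, -4.91740358e+01,  7.65606528e-02,
        3.59778351e-02, -2.19912135e-04]), 'tool_pos': array([0.16603968, 0.57597122, 0.21757048]), 'tool_rot': array([-3.13976083e+00, -1.58728396e-04,  2.86077881e+00]), 'force': array([-0.39548445, -0.07505644, -0.08116667]), 'ft_torque': array([-0.02767642, -0.03402475, -0.02278457]), 'gripper_width': 1.00106151971615}
scene {'fx': 456.01380241111036, 'fy': 456.01380241111036, 'cx': 258.6346933225628, 'cy': 188.9913008110278, 'eye': array([-0.3924979 , -0.73949042,  0.70498902]), 'attitude': array([-2.00904507, -0.02236274, -0.87873002])}
side {'fx': 376.6045684663014, 'fy': 376.6045684663014, 'cx': 250.0790652958397, 'cy': 191.626810983392, 'eye': array([ 0.09240384, -0.78972579,  0.47288319]), 'attitude': array([-1.92432098, -0.01926301, -0.51282005])}
wrist {'fx': 293.3354443281443, 'fy': 293.3354443281443, 'cx': 260.737671147798, 'cy': 197.4070459447847, 'tool_from_camera': array([[-8.70226919e-04, -9.55619797e-01, -2.94601505e-01,
         8.35197888e-02],
       [ 9.99999553e-01, -7.22990424e-04, -6.08695358e-04,
         8.56850017e-05],
       [ 3.68687267e-04, -2.94601903e-01,  9.55619999e-01,
        -1.66210421e-01],
       [ 0.00000000e+00,  0.00000000e+00,  0.00000000e+00,
         1.00000000e+00]])}
```

View pics/scene0.png

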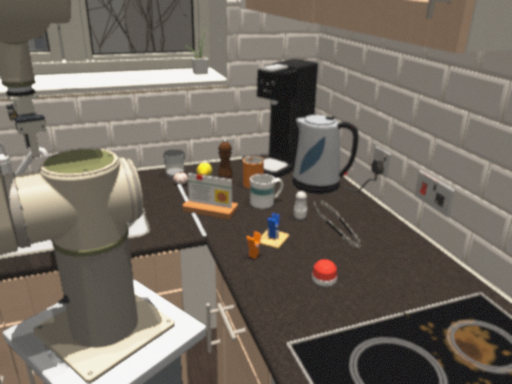

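View pics/side0.png

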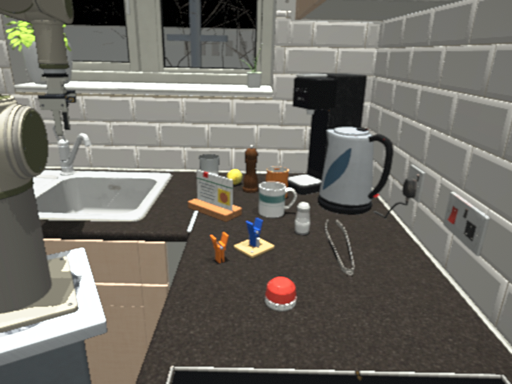

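View pics/wrist0.png

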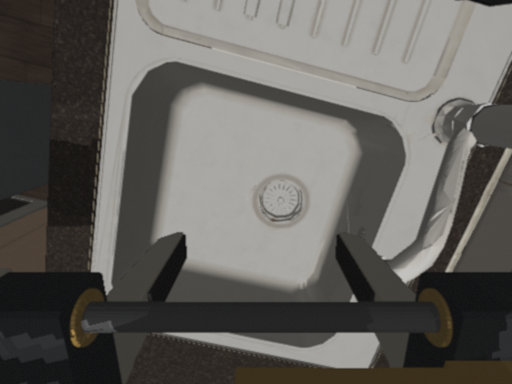

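The blue clip on its post is at about (273,225) in scene and (254,232) in side. The card with its mark is at about (210,190) and (216,190). An orange clip sits beside the post as a decoy, and the mug, salt shaker and timer are near it. Next I'll zoom in and measure.

```bash
cat > h.py <<'E'
import numpy as np,cv2
from scipy.spatial.transform import Rotation as R
from station import *
def pose(n,s=None):
    c=get_calibration(n)
    if n=="wrist":
        s=s or sense(); T=np.eye(4);T[:3,:3]=R.from_euler('xyz',s['tool_rot']).as_matrix();T[:3,3]=s['tool_pos']
        return c,T@c['tool_from_camera']
    T=np.eye(4);T[:3,:3]=R.from_euler('xyz',c['attitude']).as_matrix();T[:3,3]=c['eye'];return c,T
def pts(cT,d):
    c,T=cT;v,u=np.indices(d.shape)
    P=np.stack([(u-c['cx'])/c['fx']*d,(v-c['cy'])/c['fy']*d,d],-1)
    return P@T[:3,:3].T+T[:3,3]
def ray(cT,u,v):
    c,T=cT;r=T[:3,:3]@np.array([(u-c['cx'])/c['fx'],(v-c['cy'])/c['fy'],1]);return T[:3,3],r
def onz(cT,u,v,z):
    o,r=ray(cT,u,v);return o+r*(z-o[2])/r[2]
E
python3 - <<'E'
from h import *
for n,b in(("scene",(150,130,320,290)),("side",(175,140,325,310))):
    z=np.load(f"pics/{n}0.npz");p=z['p'];P=pts(pose(n),z['d'])
    x0,y0,x1,y1=b
    cv2.imwrite(f"pics/{n}0c.png",cv2.resize(p[y0:y1,x0:x1,::-1],None,fx=3.5,fy=3.5,interpolation=cv2.INTER_CUBIC))
    h=cv2.cvtColor(p,cv2.COLOR_RGB2HSV)
    m=(h[...,0]>105)&(h[...,0]<130)&(h[...,1]>150)&(h[...,2]>60)
    m[:y0]=0;m[y1:]=0;m[:,:x0]=0;m[:,x1:]=0
    Q=P[m];print(n,"blue",m.sum(),np.median(Q,0),Q.min(0),Q.max(0))
    for nm,(u,v) in dict(scene=dict(mug=(262,192),salt=(300,208),timer=(325,272),card=(205,190),orange=(254,243),garl=(180,178)),side=dict(mug=(271,200),salt=(303,218),timer=(281,292),card=(210,190),orange=(219,246),garl=(234,176)))[n].items(): print(nm,P[v,u].round(3))
E
```

```text
scene blue 154 [ 0.52478928 -0.04889939  0.06141528] [-0.3924979  -0.73949042  0.00076393] [0.62690218 0.00546627 0.70498902]
mug [0.67  0.108 0.058]
salt [ 0.685 -0.035  0.042]
timer [ 0.448 -0.277  0.039]
card [0.532 0.234 0.073]
orange [ 0.416 -0.072  0.053]
garl [0.605 0.439 0.031]
side blue 221 [ 0.52645982 -0.04928028  0.05740715] [ 0.51216789 -0.06182802 -0.00170757] [0.60484145 0.10904427 0.07902403]
mug [0.672 0.096 0.058]
salt [ 0.688 -0.044  0.051]
timer [ 0.455 -0.285  0.039]
card [0.536 0.24  0.065]
orange [ 0.422 -0.072  0.045]
garl [0.705 0.405 0.039]
```

View pics/scene0c.png

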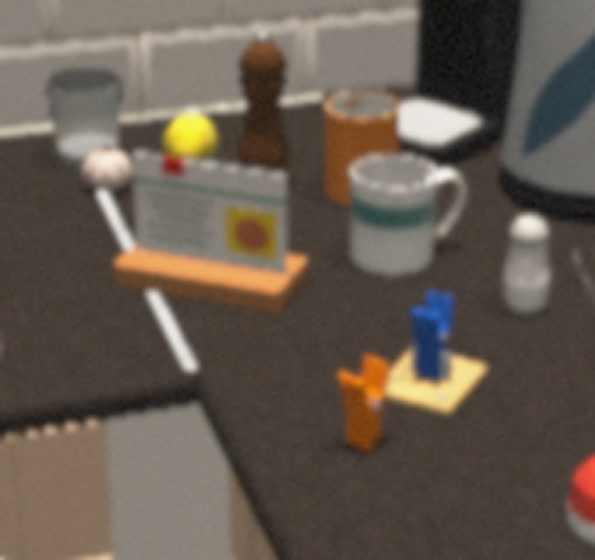

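View pics/side0c.png

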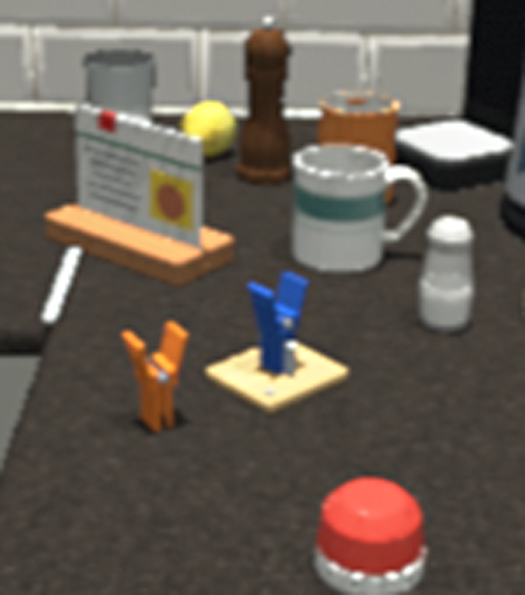

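```bash
python3 - <<'E'
from h import *
for n,b in(("scene",(255,220,295,255)),("side",(225,230,285,262))):
    z=np.load(f"pics/{n}0.npz");p=z['p'];c=pose(n);P=pts(c,z['d'])
    h=cv2.cvtColor(p,cv2.COLOR_RGB2HSV);x0,y0,x1,y1=b
    m=(h[...,0]>12)&(h[...,0]<35)&(h[...,1]>60)&(h[...,2]>150)
    k=np.zeros_like(m);k[y0:y1,x0:x1]=1;m&=k
    if n=="scene": m[:, :262]&= (h[...,0][:,:262]>15)
    vs,us=np.nonzero(m);Q=np.array([onz(c,u,v,.010)[:2] for u,v in zip(us,vs)])
    r=cv2.minAreaRect((Q*1000).astype(np.float32));print(n,m.sum(),r,cv2.boxPoints(r).round(0).tolist())
    # card
    x0,y0,x1,y1=(185,168,236,212) if n=="scene" else (195,168,236,215)
    S=P[y0:y1,x0:x1];pp=p[y0:y1,x0:x1].astype(int)
    m=(S[...,2]>.045)&(S[...,2]<.118)&(S[...,0]<.6)&(S[...,0]>.45)&(S[...,1]>.1)&(S[...,1]<.35)
    q=S[m];ce=np.median(q,0);a=np.polyfit(q[:,0]-ce[0],q[:,1]-ce[1],1) if 0 else None
    _,_,V=np.linalg.svd(q-q.mean(0));print("card",len(q),q.mean(0),"normal",V[2],q.min(0),q.max(0))
    hs=h[y0:y1,x0:x1];red=((hs[...,0]<6)|(hs[...,0]>174))&(hs[...,1]>150)&(hs[...,2]>90)&(S[...,2]>.08)
    vs,us=np.nonzero(red);print("red",len(us),us.mean()+x0,vs.mean()+y0,S[red].mean(0),S[red].min(0),S[red].max(0))
E
```

```text
scene 287 ((528.7256469726562, -49.55158615112305), (90.65247344970703, 73.11921691894531), 12.598600387573242) [[477.0, -24.0], [492.0, -95.0], [581.0, -75.0], [565.0, -4.0]]
card 886 [0.53978543 0.21954582 0.08188557] normal [ 0.92809519  0.37228537 -0.00655196] [0.5076143  0.14940692 0.045022  ] [0.57237987 0.29659961 0.11791087]
red 13 198.69230769230768 176.69230769230768 [0.52542893 0.25388224 0.11610743] [0.52181213 0.24543945 0.11188128] [0.53002557 0.26288052 0.12028633]
side 356 ((519.8438720703125, -18.217735290527344), (83.74702453613281, 145.1414031982422), 13.577347755432129) [[462.0, 42.0], [496.0, -99.0], [578.0, -79.0], [544.0, 62.0]]
card 785 [0.54206954 0.21579902 0.08195612] normal [ 0.92973705  0.36816147 -0.00679395] [0.51189842 0.14531143 0.04535772] [0.57056677 0.29144023 0.11795965]
red 12 205.08333333333334 174.16666666666666 [0.5264037  0.25332662 0.11435794] [0.52482204 0.24881749 0.10923513] [0.52779872 0.25967262 0.12134294]
```

Measured so far:
- Post at about (0.528, -0.049), yaw 0.225.
- Mark at about (0.527, 0.252), card normal yaw 0.38.

I'll move over the post while staying high.

```bash
python3 -m handwheel '[[[-4.3,-4.1,-0.6,0,0,0,6.5],[-4.3,-4.1,-0.6,0,0,0,6.5],[-4.3,-4.1,-0.6,0,0,0,6.5],[-4.3,-4.1,-0.6,0,0,0,6.5],[-4.3,-4.1,-0.6,0,0,0,6.5]]]' 20; python3 -m handwheel '[[[-4.3,-4.1,0,0,0,0,6.5],[-4.3,-4.1,0,0,0,0,6.5],[-4.3,-4.1,0,0,0,0,6.5],[-4.3,-4.1,0,0,0,0,6.5],[-4.3,-4.1,0,0,0,0,6.5]]]'; python3 -m handwheel '[[[0,0,0,0,0,0.18,6.5],[0,0,0,0,0,0.18,6.5],[0,0,0,0,0,0.18,6.5],[0,0,0,0,0,0.18,6.5],[0,0,0,0,0,0.18,6.5]]]'
```

```text
time: 0.78
tool_pos: [0.317, 0.3142, 0.2452]
tool_rot: [-3.135, -0.001, 2.868]
force: [1.2, 0.2, 0.3]
gripper_width: 0.701
time: 1.4
tool_pos: [0.4719, 0.0498, 0.247]
tool_rot: [-3.137, 0.001, 2.869]
force: [1.5, 0.2, 0.3]
gripper_width: 0.697
time: 2.02
tool_pos: [0.4725, 0.044, 0.2449]
tool_rot: [-3.136, 0.004, 1.935]
force: [-0.1, 0.9, -0.2]
gripper_width: 0.7
```

```bash
python3 -m handwheel '[[[-5.3,0.9,0,0,0,0,6.5],[-5.3,0.9,0,0,0,0,6.5],[0,0,0,0,0,0.138,6.5],[0,0,0,0,0,0,6.5],[0,0,0,0,0,0,6.5]]]'; python3 - <<'E'
from h import *
s=sense();c=pose("wrist",s);p,d=camera("wrist");print(s['tool_pos'],s['tool_rot'])
cv2.imwrite("pics/w1.png",p[:,:,::-1]);np.savez("pics/w1.npz",p=p,d=d,T=c[1])
h=cv2.cvtColor(p,cv2.COLOR_RGB2HSV);P=pts(c,d)
m=((h[...,0]>105)&(h[...,0]<130)&(h[...,1]>150)&(h[...,2]>50))
Q=P[m];print("blue",m.sum(),Q.mean(0),Q.min(0),Q.max(0))
T=Q[Q[:,2]>.075];r=cv2.minAreaRect((T[:,:2]*1000).astype(np.float32));print(len(T),T[:,2].max(),r,cv2.boxPoints(r).round(1).tolist())
m=(h[...,0]>12)&(h[...,0]<35)&(h[...,1]>50)&(h[...,2]>140)&(P[...,2]<.02)
n,l,st,_=cv2.connectedComponentsWithStats(m.astype(np.uint8));i=1+st[1:,4].argmax();print(st[i])
vs,us=np.nonzero(l==i);Q=np.array([onz(c,u,v,.010)[:2] for u,v in zip(us,vs)])
r=cv2.minAreaRect((Q*1000).astype(np.float32));print("foot",r)
E
```

```text
time: 2.65
tool_pos: [0.5275, -0.0506, 0.2437]
tool_rot: [-3.135, 0.003, 1.795]
force: [-0.7, 0.6, 0.1]
gripper_width: 0.703
[ 0.52751366 -0.05062663  0.24366979] [-3.13472255  0.00319206  1.79524265]
blue 416 [ 0.53100327 -0.04431114  0.06790025] [ 0.50917959 -0.05894186  0.04561924] [0.54946939 0.03092939 0.40961224]
101 0.4096122402439585 ((522.7157592773438, -11.92913818359375), (33.657039642333984, 89.69462585449219), 13.743745803833008) [[495.70001220703125, 27.600000381469727], [517.0, -59.5], [549.7000122070312, -51.5], [528.4000244140625, 35.599998474121094]]
[ 236  141   60   51 1967]
foot ((530.9573364257812, -46.41352844238281), (80.9827880859375, 70.06817626953125), 12.929805755615234)
```

View pics/w1.png

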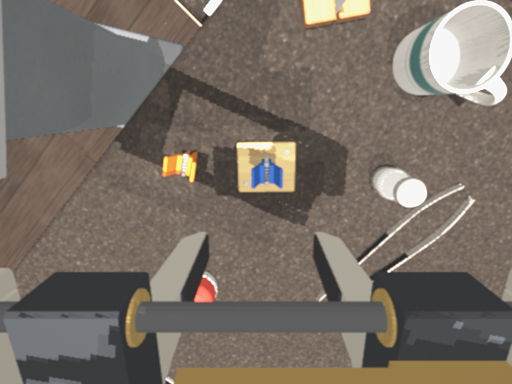

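The wrist view shows the blue clip square on its foot, around (266,170). The fingers straddle it and the orange clip at (180,165) is well clear. I'll check the clip's centre, leaving out the edge pixels.

```bash
python3 - <<'E'
from h import *
z=np.load("pics/w1.npz");p,d,T=z['p'],z['d'],z['T'];c=(get_calibration("wrist"),T)
h=cv2.cvtColor(p,cv2.COLOR_RGB2HSV);P=pts(c,d)
m=((h[...,0]>105)&(h[...,0]<130)&(h[...,1]>120)&(h[...,2]>40));m[:140]=0;m[200:]=0;m[:,:240]=0;m[:,300:]=0
R2=np.array([[np.cos(.2257),np.sin(.2257)],[-np.sin(.2257),np.cos(.2257)]])
for lo,hi in((.04,.06),(.06,.075),(.075,.09)):
    Q=P[m&(P[...,2]>lo)&(P[...,2]<hi)];q=(Q[:,:2]-[.531,-.0464])@R2.T;print(lo,len(q),q.min(0),q.max(0),Q[:,2].max())
E
python3 -m handwheel '[[[0.33,0.43,3,0,0,0,6.5],[0,0,5,0,0,0,6.5],[0,0,5,0,0,0,6.5],[0,0,0,0,0,0,6.5],[0,0,0,0,0,0,6.5]]]'
```

```text
0.04 190 [-0.0100332  -0.01046594] [0.00951865 0.01208179] 0.059887803388785354
0.06 152 [-0.01441088 -0.00905748] [0.01377908 0.01163307] 0.07489193319716098
0.075 114 [-0.01679155 -0.01023186] [0.01708766 0.0116829 ] 0.08099285605716283
time: 3.32
tool_pos: [0.5322, -0.0444, 0.1152]
tool_rot: [-3.141, 0.006, 1.807]
force: [0.9, 0.4, 0.1]
gripper_width: 0.697
```

```bash
python3 -m handwheel '[[[-0.16,-0.16,2.5,0,0,0.01,6.5],[0,0,2.5,0,0,0,6.5],[0,0,1.6,0,0,0,6.5],[0,0,0,0,0,0,6.5],[0,0,0,0,0,0,6.5]]]'; python3 - <<'E'
from h import *
p,d=camera("wrist");cv2.imwrite("pics/w2.png",p[:,:,::-1])
p,d=camera("side");cv2.imwrite("pics/s2.png",cv2.resize(p[150:300,170:330,::-1],None,fx=4,fy=4,interpolation=cv2.INTER_CUBIC))
E
```

```text
time: 3.95
tool_pos: [0.5399, -0.0477, 0.0604]
tool_rot: [3.125, 0.013, 1.8]
force: [0.6, -0.1, 1.1]
gripper_width: 0.702
```

View pics/w2.png

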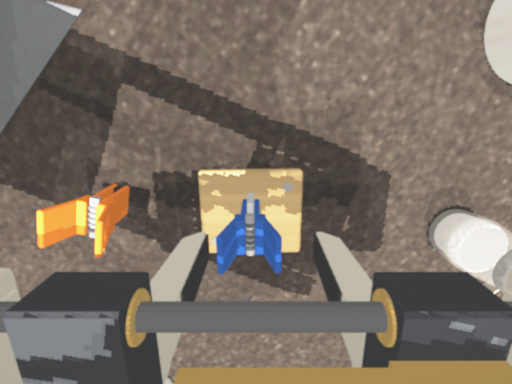

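View pics/s2.png

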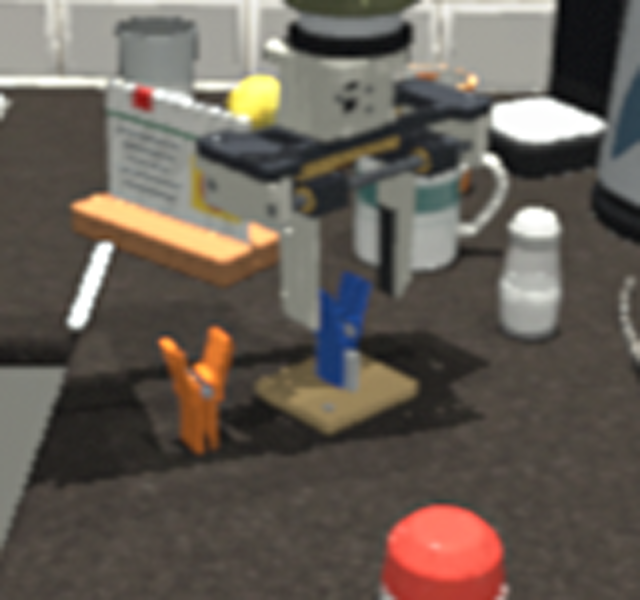

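```bash
cat >> h.py <<'E'
def go(p,yaw):
    s=sense();Rc=R.from_euler('xyz',s['tool_rot']);Rt=R.from_euler('xyz',[np.pi,0,yaw])
    print(s['time'],s['tool_pos'].round(4),s['tool_rot'].round(3),'jaw',round(s['gripper_width'],3),'F',s['force'].round(1))
    print("cm",(Rc.inv().apply(np.array(p)-s['tool_pos'])*100).round(2),"rot",(Rc.inv()*Rt).as_rotvec().round(3))
E
python3 -c "
from h import *
go([.531,-.0464,.047],1.7965)"
```

```text
4.05 [ 0.5397 -0.0477  0.0602] [3.126 0.013 1.8  ] jaw 0.704 F [-0.2  0.3 -0.1]
cm [ 0.34 -0.84  1.3 ] rot [0.016 0.013 0.003]
```

```bash
python3 -m handwheel '[[[0.3,-0.8,0,0.016,0.013,0,6.5],[0,0,0,0,0,0,6.5],[0,0,0.6,0,0,0,6.5],[0,0,0.6,0,0,0,6.5],[0,0,0,0,0,0,6.5]]]'; python3 -c "
from h import *
go([.531,-.0464,.047],1.7965)"
```

```text
time: 4.68
tool_pos: [0.531, -0.0466, 0.048]
tool_rot: [-3.141, -0.001, 1.8]
force: [0.6, 0.0, -0.1]
gripper_width: 0.701
4.675 [ 0.531  -0.0466  0.048 ] [-3.141e+00 -1.000e-03  1.800e+00] jaw 0.701 F [ 0.6  0.  -0.1]
cm [0.02 0.01 0.1 ] rot [-0.    -0.001  0.003]
```

```bash
python3 -m handwheel '[[[0,0,0,0,0,0,1.5],[0,0,0,0,0,0,1.5],[0,0,0,0,0,0,1.5],[0,0,0,0,0,0,1.5],[0,0,0,0,0,0,1.5]]]' 20;python3 -m handwheel '[[[0,0,0,0,0,0,1.5],[0,0,0,0,0,0,1.5],[0,0,0,0,0,0,1.5],[0,0,0,0,0,0,1.5],[0,0,0,0,0,0,1.5]]]'; python3 - <<'E'
from h import *
go([.531,-.0464,.047],1.7965)
p,d=camera("wrist");cv2.imwrite("pics/w3.png",p[:,:,::-1])
p,d=camera("side");cv2.imwrite("pics/s3.png",cv2.resize(p[150:300,170:330,::-1],None,fx=4,fy=4,interpolation=cv2.INTER_CUBIC))
E
```

```text
time: 5.3
tool_pos: [0.5328, -0.0467, 0.0498]
tool_rot: [3.139, 0.001, 1.8]
force: [-0.4, 0.2, -0.2]
gripper_width: 0.217
time: 5.92
tool_pos: [0.5328, -0.0468, 0.0497]
tool_rot: [3.139, 0.001, 1.8]
force: [0.2, -0.6, 0.5]
gripper_width: 0.223
5.925 [ 0.5328 -0.0468  0.0497] [3.139e+00 1.000e-03 1.800e+00] jaw 0.223 F [ 0.2 -0.6  0.5]
cm [ 0.08 -0.16  0.27] rot [0.003 0.001 0.003]
```

View pics/w3.png

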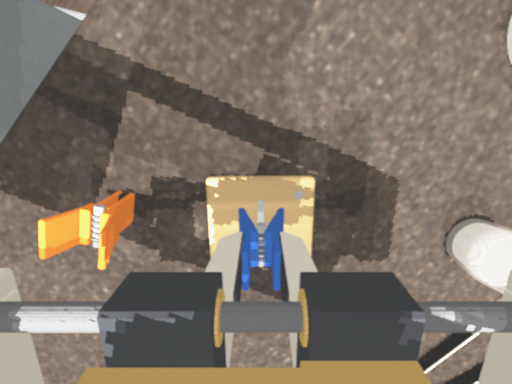

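View pics/s3.png

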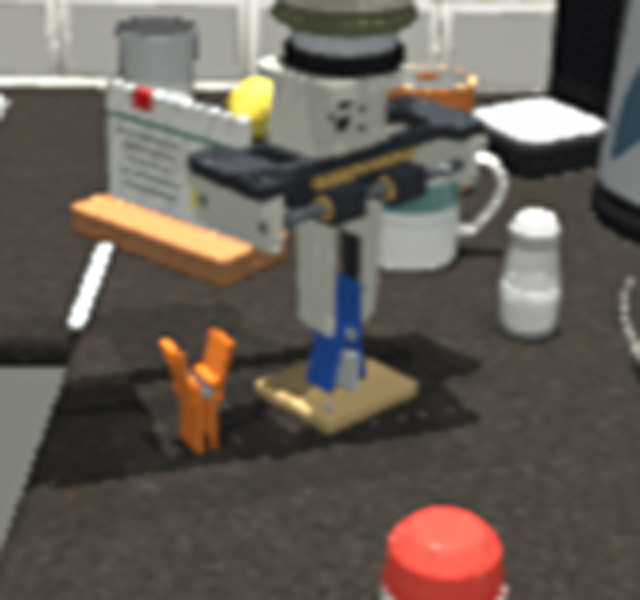

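The clip is squeezed to 20.6 mm, which means fully open, and its grips lie flat and parallel in the pads. I'll lift it straight up.

```bash
python3 -m handwheel '[[[0,0,-2,0,0,0,1.5],[0,0,-3,0,0,0,1.5],[0,0,-4,0,0,0,1.5],[0,0,-5,0,0,0,1.5],[0,0,-4,0,0,0,1.5]]]'; python3 - <<'E'
from h import *
go([.527,.2525,.23],1.795)
p,d=camera("side");cv2.imwrite("pics/s4.png",cv2.resize(p[100:250,170:330,::-1],None,fx=4,fy=4,interpolation=cv2.INTER_CUBIC))
E
```

```text
time: 6.65
tool_pos: [0.5277, -0.0461, 0.228]
tool_rot: [-3.132, -0.005, 1.8]
force: [0.7, 0.3, -0.4]
gripper_width: 0.219
6.65 [ 0.5277 -0.0461  0.228 ] [-3.132 -0.005  1.8  ] jaw 0.219 F [ 0.7  0.3 -0.4]
cm [29.09  6.71 -0.13] rot [-0.01  -0.005  0.005]
```

View pics/s4.png

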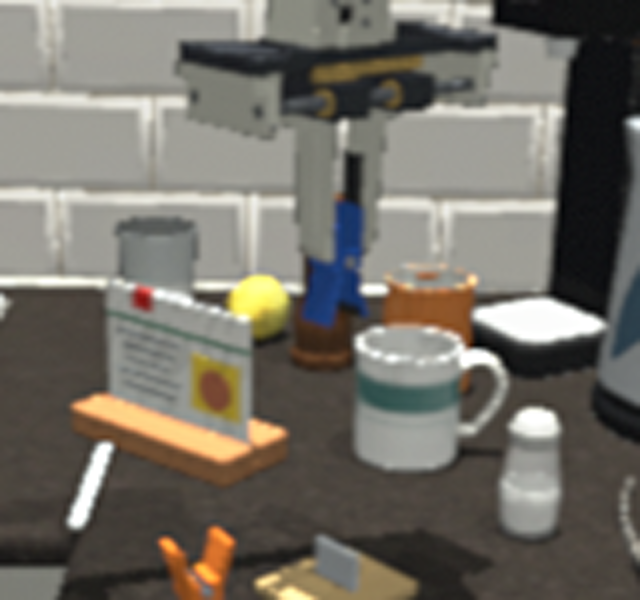

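The post is empty and the clip hangs gaping in the gripper. I'll stop short of the mark and look with the wrist camera.

```bash
python3 -m handwheel '[[[5,1.2,-0.3,0,0,0,1.5],[5,1.2,-0.3,0,0,0,1.5],[5,1.2,-0.2,0,0,0,1.5],[4,1,0,0,0,-0.15,1.5],[0,0,0,0,0,0,1.5]]]'; python3 - <<'E'
from h import *
go([.527,.2525,.23],1.95)
s=sense();c=pose("wrist",s);p,d=camera("wrist")
cv2.imwrite("pics/w5.png",p[:,:,::-1]);np.savez("pics/w5.npz",p=p,d=d,T=c[1])
E
```

```text
time: 7.32
tool_pos: [0.5322, 0.1534, 0.2429]
tool_rot: [-3.141, -0.001, 1.951]
force: [-0.9, -0.4, -2.3]
gripper_width: 0.219
7.325 [0.5322 0.1534 0.2429] [-3.141e+00 -1.000e-03  1.951e+00] jaw 0.219 F [-0.9 -0.4 -2.3]
cm [9.4  3.19 1.3 ] rot [-0.001 -0.001  0.001]
```

View pics/w5.png

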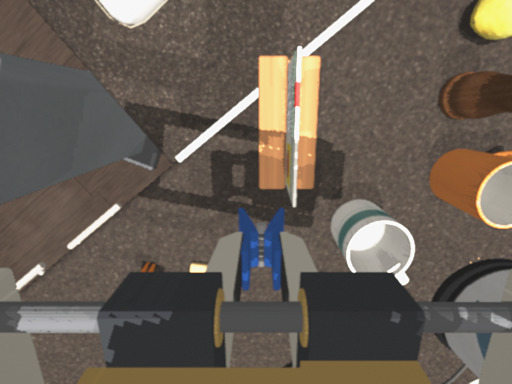

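```bash
python3 - <<'E'
from h import *
z=np.load("pics/w5.npz");p,d,T=z['p'],z['d'],z['T'];c=(get_calibration("wrist"),T)
P=pts(c,d);h=cv2.cvtColor(p,cv2.COLOR_RGB2HSV)
roi=np.zeros(d.shape,bool);roi[40:210,255:330]=1
e=roi&(P[...,2]>.117)&(P[...,2]<.127)
vs,us=np.nonzero(e);Q=np.array([onz(c,u,v,.122)[:2] for u,v in zip(us,vs)])
r=cv2.minAreaRect((Q*1000).astype(np.float32));print("edge",e.sum(),r)
l=cv2.fitLine((Q*1000).astype(np.float32),cv2.DIST_HUBER,0,.01,.01).ravel();print("line",l,"normal yaw",np.arctan2(-l[0]*np.sign(l[1]),abs(l[1])))
red=roi&((h[...,0]<6)|(h[...,0]>172))&(h[...,1]>140)&(h[...,2]>80)&(h[...,1]>0)
red[:,:290]=0
vs,us=np.nonzero(red);print("red",len(us),us.min(),us.max(),vs.min(),vs.max(),P[red].mean(0),np.median(P[red][:,2]))
et=red&(P[...,2]>.112)
vs,us=np.nonzero(et);Q2=np.array([onz(c,u,v,.122)[:2] for u,v in zip(us,vs)]);print(Q2.mean(0),Q2.min(0),Q2.max(0))
q=roi&(P[...,2]>.035)&(P[...,2]<.1);_,_,V=np.linalg.svd(P[q]-P[q].mean(0))
w=roi&(P[...,2]>.018)&(P[...,2]<.03);vs,us=np.nonzero(w);Q=np.array([onz(c,u,v,.024)[:2] for u,v in zip(us,vs)])
print("stand",w.sum(),cv2.minAreaRect((Q*1000).astype(np.float32)))
b=(h[...,0]>105)&(h[...,0]<130)&(h[...,1]>150)&(h[...,2]>40);b[:195]=0;b[295:]=0;b[:,:230]=0;b[:,295:]=0
s=np.linalg.inv(T); Tt=c[0]['tool_from_camera']@s
B=P[b]@Tt[:3,:3].T+Tt[:3,3]
for k in range(-45,45,10):
  m=(B[:,2]*1000>=k)&(B[:,2]*1000<k+10)
  if m.sum()>3: print("clip tool z",k,m.sum(),(B[m].min(0)*1000).round(1),(B[m].max(0)*1000).round(1))
E
```

```text
edge 605 ((540.4967041015625, 220.8680419921875), (4.1414031982421875, 148.51876831054688), 21.999372482299805)
line [ 3.7181985e-01 -9.2830491e-01  5.3805884e+02  2.2672035e+02] normal yaw 0.38096866
red 46 294 296 83 105 [0.52617658 0.25290963 0.11995798] 0.12119148717733949
[0.52594754 0.25295053] [0.52178424 0.2437363 ] [0.5300045  0.26165911]
stand 6210 ((540.2713012695312, 220.8716583251953), (74.40306854248047, 163.70938110351562), 21.799991607666016)
clip tool z -35 582 [-10.8 -11.2 -31.8] [ 12.6   9.3 -25.2]
clip tool z -25 168 [ -3.  -11.2 -25. ] [ 13.    9.9 -15. ]
clip tool z -15 508 [-11.1 -10.9 -14.9] [12.8  9.6 -5. ]
clip tool z -5 260 [-11.6 -12.7  -5. ] [13.  10.6  4.9]
clip tool z 5 72 [  8.7 -12.8   5. ] [12.9 10.6 15. ]
clip tool z 15 100 [  3.5 -14.1  15. ] [12.9 11.8 24.9]
clip tool z 25 137 [ -3.  -16.7  25. ] [12.9 14.8 35. ]
clip tool z 35 13 [  8.3 -16.8  35.1] [12.6 15.4 37.5]
```

```bash
python3 -m handwheel '[[[4.5,1.6,0,0,0,0,1.5],[4.7,1.7,0,0,0,0,1.5],[0,0,0,0,0,0,1.5],[0,0,0,0,0,0,1.5],[0,0,0,0,0,0,1.5]]]'; python3 -c "
from h import *
go([.5286,.2530,.19],1.952)"
```

```text
time: 8.0
tool_pos: [0.5304, 0.2451, 0.241]
tool_rot: [-3.137, 0.002, 1.934]
force: [0.4, 0.2, -1.0]
gripper_width: 0.223
8.0 [0.5304 0.2451 0.241 ] [-3.137e+00  2.000e-03  1.934e+00] jaw 0.223 F [ 0.4  0.2 -1. ]
cm [0.81 0.14 5.09] rot [-0.004  0.002 -0.018]
```

```bash
python3 -m handwheel '[[[0.8,0.14,1,-0.004,0,-0.018,1.5],[0,0,1.5,0,0,0,1.5],[0,0,1.5,0,0,0,1.5],[0,0,0.5,0,0,0,1.5],[0,0,0,0,0,0,1.5]]]'; python3 -c "
from h import *
go([.5286,.2530,.143],1.952)"
```

```text
time: 8.62
tool_pos: [0.5284, 0.2509, 0.1912]
tool_rot: [-3.139, 0.003, 1.95]
force: [1.2, -0.1, -1.1]
gripper_width: 0.218
8.625 [0.5284 0.2509 0.1912] [-3.139e+00  3.000e-03  1.950e+00] jaw 0.218 F [ 1.2 -0.1 -1.1]
cm [0.2  0.11 4.82] rot [-0.003  0.003 -0.002]
```

```bash
python3 -m handwheel '[[[0.2,0.1,0.5,0,0,0,1.5],[0,0,0.5,0,0,0,1.5],[0,0,0.5,0,0,0,1.5],[0,0,0.5,0,0,0,1.5],[0,0,0,0,0,0,1.5]]]'; python3 - <<'E'
from h import *
go([.5286,.2530,.143],1.952)
s=sense();c=pose("wrist",s);p,d=camera("wrist")
cv2.imwrite("pics/w6.png",p[:,:,::-1]);np.savez("pics/w6.npz",p=p,d=d,T=c[1])
p,d=camera("side");cv2.imwrite("pics/s6.png",cv2.resize(p[100:250,150:310,::-1],None,fx=4,fy=4,interpolation=cv2.INTER_CUBIC))
E
```

```text
time: 9.25
tool_pos: [0.5291, 0.2536, 0.1708]
tool_rot: [-3.141, 0.003, 1.95]
force: [-0.1, -0.9, 0.1]
gripper_width: 0.222
9.25 [0.5291 0.2536 0.1708] [-3.141e+00  3.000e-03  1.950e+00] jaw 0.222 F [-0.1 -0.9  0.1]
cm [-0.02 -0.07  2.78] rot [-0.001  0.003 -0.002]
```

View pics/w6.png

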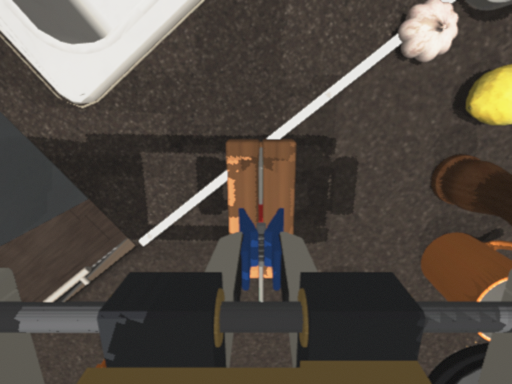

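View pics/s6.png

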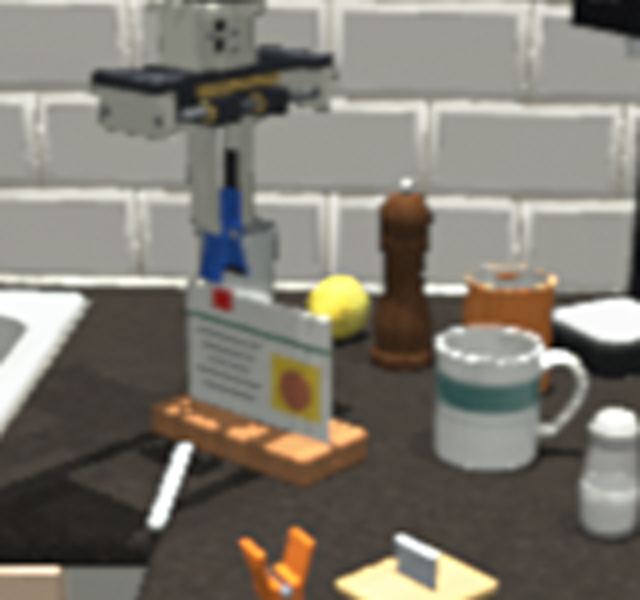

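The card edge runs at u≈261, midway between the open jaw tips at u≈243 and u≈280, and the red mark is directly under the clip. I'll lower it slowly.

```bash
python3 -m handwheel '[[[0,-0.06,0.5,0,0.003,0,1.5],[0,0,0.5,0,0,0,1.5],[0,0,0.5,0,0,0,1.5],[0,0,0,0,0,0,1.5],[0,0,0,0,0,0,1.5]]]'; python3 -c "
from h import *
go([.5286,.2530,.143],1.952)"
```

```text
time: 9.98
tool_pos: [0.529, 0.2534, 0.1556]
tool_rot: [3.141, -0.0, 1.95]
force: [0.7, -0.2, 0.0]
gripper_width: 0.222
9.975 [0.529  0.2534 0.1556] [ 3.141 -0.     1.95 ] jaw 0.222 F [ 0.7 -0.2  0. ]
cm [-0.02 -0.05  1.26] rot [ 0.    -0.    -0.002]
```

```bash
python3 -m handwheel '[[[0,-0.05,0.4,0,0,0,1.5],[0,0,0.4,0,0,0,1.5],[0,0,0.4,0,0,0,1.5],[0,0,0,0,0,0,1.5],[0,0,0,0,0,0,1.5]]]'; python3 - <<'E'
from h import *
go([.5286,.2530,.143],1.952)
s=sense();c=pose("wrist",s);p,d=camera("wrist")
cv2.imwrite("pics/w7.png",cv2.resize(p[120:300,170:350,::-1],None,fx=3,fy=3));P=pts(c,d);h=cv2.cvtColor(p,cv2.COLOR_RGB2HSV)
b=(h[...,0]>105)&(h[...,0]<130)&(h[...,1]>150)&(h[...,2]>40);b[:195]=0;b[295:]=0;b[:,:230]=0;b[:,295:]=0
B=(P[b]-[.5275,.2534,.122]);a=.381;M=np.array([[np.cos(a),np.sin(a),0],[-np.sin(a),np.cos(a),0],[0,0,1]]);B=B@M.T*1000
print("clip in mark frame mm",B.min(0),B.max(0));print("lowest",B[B[:,2]<-8].min(0) if (B[:,2]<-8).any() else None,B[B[:,2]<-8].max(0))
roi=np.zeros(d.shape,bool);roi[100:330,240:285]=1;roi&=~b
e=roi&(P[...,2]>.117)&(P[...,2]<.127)
vs,us=np.nonzero(e);print("edge px",len(us),[(int(v),us[vs==v].min(),us[vs==v].max()) for v in np.unique(vs)[::8]])
p,d=camera("side");cv2.imwrite("pics/s7.png",cv2.resize(p[100:250,150:310,::-1],None,fx=4,fy=4,interpolation=cv2.INTER_CUBIC))
p,d=camera("scene");cv2.imwrite("pics/c7.png",cv2.resize(p[100:250,150:310,::-1],None,fx=4,fy=4,interpolation=cv2.INTER_CUBIC))
E
```

```text
time: 10.6
tool_pos: [0.5285, 0.2532, 0.1429]
tool_rot: [3.141, -0.0, 1.95]
force: [-1.1, -0.4, -0.7]
gripper_width: 0.22
10.6 [0.5285 0.2532 0.1429] [ 3.141 -0.     1.95 ] jaw 0.22 F [-1.1 -0.4 -0.7]
cm [-0.03 -0.   -0.01] rot [ 0.    -0.    -0.002]
clip in mark frame mm [-15.02201624 -10.83953245 -13.97448269] [ 15.47350298  82.59036462 187.09920927]
lowest [-15.02201624  -2.61685302 -13.97448269] [15.47350298 12.2079883  -8.16329805]
edge px 394 [(174, np.int64(260), np.int64(261)), (182, np.int64(259), np.int64(263)), (190, np.int64(259), np.int64(263)), (198, np.int64(260), np.int64(263)), (206, np.int64(259), np.int64(263)), (214, np.int64(246), np.int64(276)), (222, np.int64(263), np.int64(263)), (272, np.int64(260), np.int64(263)), (280, np.int64(260), np.int64(263)), (288, np.int64(260), np.int64(263)), (296, np.int64(260), np.int64(263))]
```

View pics/w7.png

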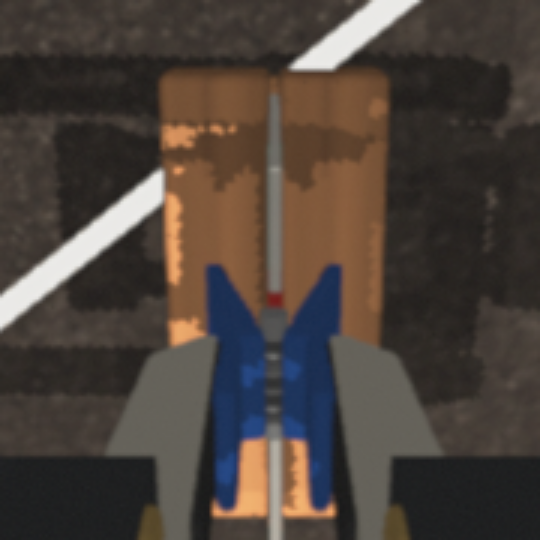

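View pics/s7.png

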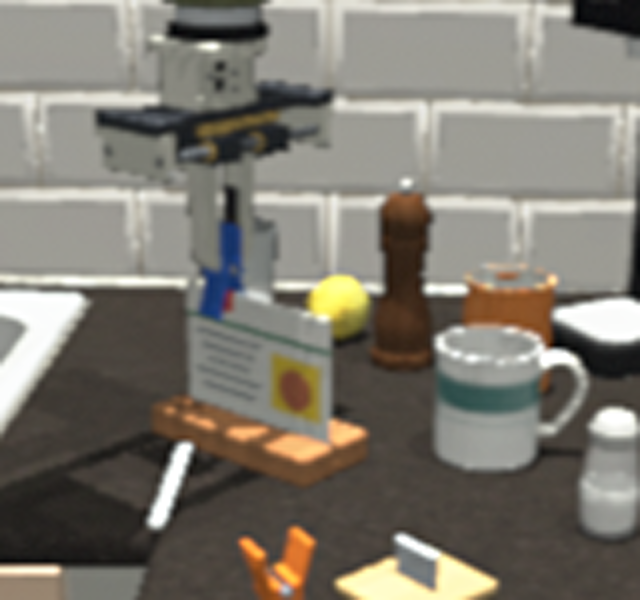

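View pics/c7.png

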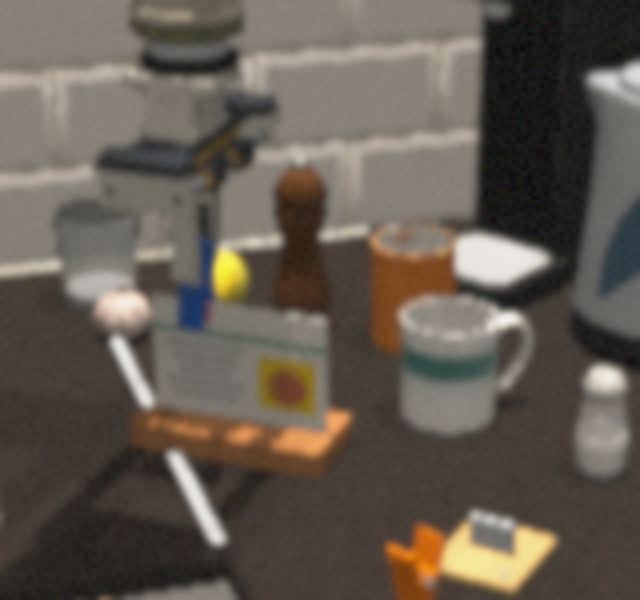

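The wrist view shows the card edge at u≈261, centred between the jaws. The tips are about 14–16 mm below the edge and the pin is over the mark, and the stand has not moved. I'll do one last stillness check and hand in.

```bash
python3 - <<'E'
from h import *
go([.5286,.2530,.143],1.952);print(abs(sense()['dq']).max())
finish_job();E=1
E
```

```text
10.75 [0.5286 0.2533 0.143 ] [ 3.141 -0.     1.95 ] jaw 0.22 F [-0.1 -0.4 -0.5]
cm [-0.02 -0.01 -0.  ] rot [ 0.001 -0.    -0.002]
0.0019608133198389405
the job is handed in; nothing more can be done
```

I squeezed the blue clip fully open on its post, lifted it off still open, and lowered it over the card at the red mark. I handed the job in at about 10.75 s, still squeezing at 20 N; no verdict was reported.

**Last checks:**
- **Opening:** the fingers stand about 20.5 mm apart, which matches the grips parallel and the clip at its stop.
- **Jaws and card:** the card is centred between the open jaws. The tips are about 14 to 16 mm below its edge, and no contact showed in the pictures. The wrist force was under 1.5 N and close to its noise.
- **Alignment:** by my estimate the pin is within about 1 mm of the mark along the edge, and the tool is within 0.002 rad of square to the card.
- **Surroundings:** the arm was still at hand-in. The stand, mug, salt shaker and the orange clip looked unmoved in the last pictures. The timer and garlic were not measured again, but the gripper never came near them.

**Disagreements:**
- On the way down to the post the tool drifted about 9 mm sideways. I corrected this before squeezing.
- While the clip was being squeezed, the tool rose about 2 mm and shifted about 2 mm sideways. I allowed for this by measuring where the clip sat in the gripper before placing it.

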